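# Seat the divider disc on the banding wheel

## Task

Pick up the aluminium divider disc by its black hub and lower it over the banding wheel's spindle, turning it gently by feel until the brass drive pin drops into its hole and the disc lies flat and fully home on the wheel. The wheel's bearing is delicate: never push, knock or drop the disc on it with more than 35 N. Let go of the disc at the end and leave all the other ware and tools on the table where they are.

Things in the scene. Friction and masses are not known exactly. Their poses are not given: they have to be found in the camera images.
- disc_hub (a point): Loose divider disc (0.4 to 0.85 kg), flat on the table, hub up: aluminium plate, diameter 150 mm, 10 mm thick; black round hub, diameter 42 mm, up to 52 mm above the plate's underside; bore of diameter 17 mm right through both. This point is on the axis, 32 mm above the underside, 20 mm below the hub's top. z is the axis, up; x points to the pin hole.
- pin_hole (a point): Centre, at the plate's underside, of the disc's one hole for the drive pin: 13 mm across, right through the 10 mm plate, 45 mm from the disc's axis along its +x. An orange mark at the rim stands beside it; black ticks divide the rest of the rim.
- turntable: Banding wheel: grey pedestal fixed to the table with a braked dark steel wheel, diameter 196 mm, flat top 89 mm above the table; it gives only above 1.5 N m. Origin on the spindle axis at table height, z up. A brass drive pin, diameter 10 mm, 14 mm tall (top 3 mm tapered), stands on the wheel 45 mm from the axis, anywhere within 0.45 rad either way of this body's +x: not measured, find it by feel.
- spindle_foot (a point): Point on the spindle's axis at the wheel's flat top, axes as the turntable's. The fixed steel spindle, diameter 14 mm, stands 45 mm above it, the top 10 mm tapered to a 3 mm tip. With the disc fully home the disc_hub point is 32 mm above this one; with the disc resting on top of the pin, 46 mm.
- vase: Unfired grey-white clay vase, 94 mm wide, 150 mm tall; origin at the centre of its foot. Leave alone.
- bowl: Biscuit-coloured bowl, 110 mm wide, 55 mm tall; origin at the centre of its foot. Leave alone.
- glaze_jar: White glaze jar with blue lid, 68 mm wide, 85 mm tall; origin at the centre of its foot. Leave alone.
- mug: Blue mug with a handle, 76 mm wide, 85 mm tall; origin at the centre of its foot. Leave alone.
- brush: Brush lying on the table, 190 mm long; origin under its middle. Leave alone.
- weight: Small brass centring weight with a stub on top, 48 mm wide, 46 mm tall; origin at the centre of its foot. Leave alone.
- plaster_block: White plaster block, 90 x 60 x 35 mm; origin at the centre of its underside. Leave alone.
Things that resemble listed ones, but are neither listed nor needed, are in the scene too. What is shaped like the part that bears disc_hub but green is not meant. There is more than one size of the turntable; the job needs the larger.

How it is judged:
By the outcome, as a careful person would: the job done as asked, in the order asked, and still so for the second after the job is handed in, with the robot touching nothing.
It also fails if it takes over 64 s, if anything falls off the work surface, if the arm or the gripper's body presses on something with over 40 N, if the wrist force passes 120 N, or if a joint passes its speed limit or range.

## Robot

A 7-joint arm with a two-finger parallel gripper is mounted at the origin on the work surface. World frame = base frame: x ahead of the robot, y to its left, z up, the work surface at z = 0. Lengths are in m, angles in rad, forces in N, time in s.
With the tool pointing down it reaches from about 0.425 to 0.875 m from the base axis. Payload 8.4 kg.
Tool frame: the origin (TCP) lies on the centre line of the jaws, within the pads' length; the fingertips stand 14 mm ahead of it and the grasp point (between the pads) lies 5 mm behind it; z points along the fingers, x is the direction in which the jaws open and shut, and the axes are right-handed (so a half turn about z gives the same grasp; the last joint's range is limited). The gripper opens to 87 mm and grips with 3 to 60 N. Pads are 19 mm wide; open, the fingers measure 117 mm over their backs; the gripper's body (75 mm by 190 mm) begins 51 mm behind the grasp point.
Start: joints at [-1.421, 0.333, 0.04, 1.465, -0.013, 1.343, -0.059], TCP at [0.16, 0.63, 0.237] pointing down, gripper open.
Joint ranges: [-2.58, 2.58], [-0.38, 2.09], [-1.3, 1.39], [0.25, 2.4], [-1.5, 4.64], [0.08, 2.09], [-2.65, 2.65]. Speed limits (rad/s): [2.22, 2.22, 2.79, 2.79, 3.14, 3.14, 3.14].

## Interface

Orientations are given as [roll, pitch, yaw] about the fixed x, y, z axes, in that order (R = Rz(yaw) Ry(pitch) Rx(roll)).
In Python, from station import bot, imaging, ticket, nets gives the robot as it stands.
- The arm moves only by the tool carry_out, never from a script. Its argument "moves" is a list of rows, each a list of 7 numbers: the shift along the tool's x, y, z in m, then the turn, a rotation vector about the tool's x, y, z in rad, then the closure, from 0 (fully open) to 1 (shut). A call has 1 to 12 rows; each row is the pose to reach, as a shift and turn from the pose commanded when the call began, along the tool's axes at that moment; what a row does not reach only later rows make up. A row lasts 1/12 s, in which the tool goes at most 41.7 mm and 7.16 degrees, less where a joint would pass 70% of its speed; a pose out of reach is approached as far as the arm can. A call with a gripper value outside its range is refused whole. The fingers move at their own pace and stop on an object; the grip force is fixed at half the most. Time passes only in rows, so rows that repeat a pose let the fingers close. It gives the time, the measured TCP pose, the force and the opening at its end, in the units of the state.
- bot.observe(): the state, without advancing time (a new reading comes with each control period).
- imaging.snapshot(name): name is "scene" or "top"; returns the picture (420x560x3 uint8, red, green, blue); there is no depth.
- imaging.calibration(name): a dict with "fovy" (degrees; the focal length in pixels is half the picture's height over the tangent of half this angle, whatever the lens; pixels are square), "cx", "cy" (the principal point, pixels), "R" (3x3) and "t" (3): a world point X has camera coordinates R X + t. Camera axes: x right, y down, z forward; pixel columns grow to the right and rows downward; lengths in m; the calibration is good to about 2 mm. A picture is of the moment at which its call begins. calibration takes no time and is no camera call.
- ticket.finish_job(): hands the job in, once; it reports no verdict.
Trained networks look in the newest picture that a camera, given by its name, has taken for a name from the list of things; names that differ only in an ending like _2 or _b are one class to them, and where a whole thing is asked for, a point or a joint stands for the part that bears it (a point fixed in the world has none). Each returns a list of dicts, best first, with "score" (0 to 1); they miss things now and then, are a little off and sometimes report something else, mostly with a low value. They report only what shows in the picture. A call takes as long as a camera call. They do not tell look-alikes from the thing itself.
- nets.silhouettes(thing, camera): "region" (420x560 bool, what is visible of it) and "at" ([column, row] in pixels, amid what is visible of it).
The state is a dict: "clock": time; "qpos": joint angles; "qvel": joint speeds; "tau": joint torques, N m; "tcp_pos": TCP position; "tool_rot": TCP orientation; "wrist_force": force on the tool from outside, world axes, zero at the start; "moment": the same for the moment, N m; "gripper_width": opening from 0.0 (shut) to 1.0 (fully open).
Only numpy, scipy, OpenCV 4.12 (cv2) and the standard library are available. Lean on these libraries where they do the work, as an engineer would, in place of code of your own. Each camera call takes 0.05 s, during which the arm holds its last target.

## Working session

There is one attempt and no reset: what is moved stays moved. The work goes in short steps, Python scripts to look and compute and a tool call to move; the robot and the scene stay as the last step left them, time stands still between calls to the robot, and variables do not carry over. Pictures are saved under pics/ and viewed, and the job is handed in when it is done.

Besides the shell and the picture viewer there is one more tool, called as name([rows], argument=value, ...), one row to a line, values as JSON. carry_out: Moves the arm, as the interface text tells. Its arguments: {"type":"object","properties":{"moves":{"type":"array","items":{"type":"array","items":{"type":"number"}}}},"required":["moves"]}

```bash
mkdir -p pics; ls
cat > h.py <<'E'
import numpy as np, cv2
from station import bot, imaging, ticket, nets
E
python3 - <<'E'
from h import *
print(bot.observe())
for n in ("scene","top"):
    im=imaging.snapshot(n); cv2.imwrite(f"pics/{n}0.png",im[...,::-1]); print(n,imaging.calibration(n))
E
```

```text
pics
{'clock': 0.0, 'qpos': array([-1.42118688,  0.3339069 ,  0.03986742,  1.46625875, -0.01340092,
        1.34328042, -0.05848893]), 'qvel': array([-9.18739023e-04, -5.49302147e-04, -1.99775410e-04, -4.15074863e-04,
        4.03414640e-04,  1.43128792e-03, -2.28903660e-06]), 'tau': array([-8.13409406e-04, -6.56329823e+01,  1.33497398e+00, -4.03829849e+01,
       -5.96178439e-02,  4.44902375e-02,  1.22492702e-04]), 'tcp_pos': array([0.15997785, 0.62955661, 0.23566787]), 'tool_rot': array([3.14148770e+00, 1.58403320e-03, 1.32198661e+00]), 'wrist_force': array([0.31920376, 0.71898907, 0.54739184]), 'moment': array([-0.01615546, -0.07833671,  0.03718005]), 'gripper_width': 1.0000556637100875}
scene {'fovy': 50.487578587392264, 'cx': 278.56255145510005, 'cy': 213.1962126810986, 'R': array([[-0.43163794,  0.90197445,  0.01143565],
       [ 0.55752707,  0.27672655, -0.78267873],
       [-0.70912076, -0.33145815, -0.62232085]]), 't': array([ 0.22558114, -0.26269493,  1.54466796])}
top {'fovy': 57.1060982370367, 'cx': 277.0449176113511, 'cy': 211.73816074332208, 'R': array([[-0.01976565, -0.99977554, -0.00762804],
       [-0.99135889,  0.0205877 , -0.12955192],
       [ 0.12967989,  0.00500145, -0.9915433 ]]), 't': array([0.00202379, 0.58065233, 1.25292053])}
```

View pics/scene0.png

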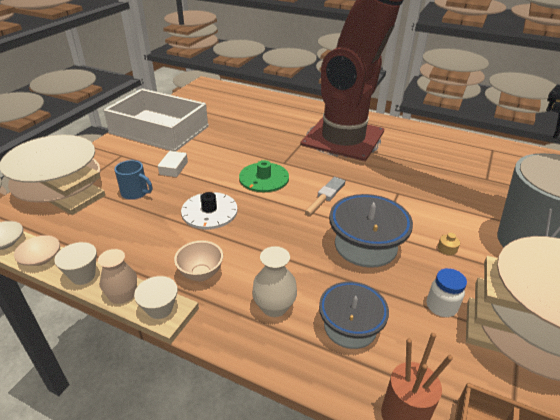

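View pics/top0.png

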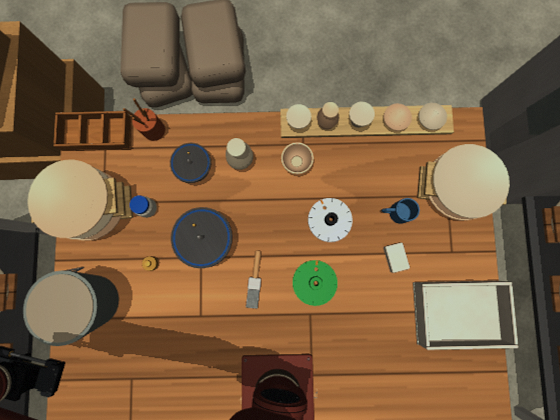

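Candidates: the aluminium disc with black hub is at top (330,219) and the green look-alike at (315,283). The larger wheel is at (201,237) and the smaller at (190,162). By the description I choose the white/black disc and the wheel at (201,237).

```bash
cat > h.py <<'E'
import numpy as np, cv2
from station import bot, imaging, ticket, nets
def cam(n):
    c=imaging.calibration(n); f=210/np.tan(np.radians(c["fovy"]/2)); return f,c["cx"],c["cy"],np.array(c["R"]),np.array(c["t"])
def proj(n,X):
    f,cx,cy,R,t=cam(n); p=np.atleast_2d(X)@R.T+t; return np.c_[cx+f*p[:,0]/p[:,2],cy+f*p[:,1]/p[:,2]]
def ray(n,uv,z):
    f,cx,cy,R,t=cam(n); uv=np.atleast_2d(uv).astype(float)
    d=np.c_[(uv[:,0]-cx)/f,(uv[:,1]-cy)/f,np.ones(len(uv))]@R; o=-R.T@t
    return o+d*((z-o[2])/d[:,2])[:,None]
E
python3 - <<'E'
from h import *
for n in ("top","scene"):
    im=imaging.snapshot(n)
    for th in ("disc_hub","turntable"):
        for r in nets.silhouettes(th,n)[:4]:
            print(n,th,round(r["score"],2),r["at"],r["region"].sum())
            cs,_=cv2.findContours(r["region"].astype(np.uint8),cv2.RETR_EXTERNAL,cv2.CHAIN_APPROX_NONE)
            c=max(cs,key=cv2.contourArea)[:,0]
            if n=="top":
                z=0.01 if th=="disc_hub" else .089
                P=ray(n,c,z); (x,y),rad=cv2.minEnclosingCircle(P[:,:2].astype(np.float32)); print("  circ",x,y,rad, np.c_[P.min(0),P.max(0)][:2].round(4).tolist())
t=imaging.snapshot("top")
a=cv2.resize(t[180:260,290:370],None,fx=5,fy=5,interpolation=cv2.INTER_CUBIC); b=cv2.resize(t[197:277,160:240],None,fx=5,fy=5,interpolation=cv2.INTER_CUBIC)
cv2.imwrite("pics/c1.png",np.hstack([a,b])[...,::-1])
s=imaging.snapshot("scene")
a=cv2.resize(s[180:240,170:250],None,fx=5,fy=5,interpolation=cv2.INTER_CUBIC); b=cv2.resize(s[195:255,330:410],None,fx=5,fy=5,interpolation=cv2.INTER_CUBIC)
cv2.imwrite("pics/c2.png",np.hstack([a,b])[...,::-1])
E
```

```text
top disc_hub 0.94 [330.5, 215.9] 1520
  circ 0.556223452091217 -0.190202534198761 0.07667496800422668 [[0.4805, 0.6284], [-0.2614, -0.1173]]
top disc_hub 0.86 [318.1, 281.4] 1565
  circ 0.3438027799129486 -0.13168513774871826 0.07601280510425568 [[0.2703, 0.4151], [-0.2053, -0.0577]]
top turntable 0.93 [191.2, 162.1] 1273
  circ 0.7423624396324158 0.26952221989631653 0.06794111430644989 [[0.677, 0.8084], [0.2027, 0.3371]]
top turntable 0.79 [201.0, 235.8] 2997
  circ 0.49871569871902466 0.2310713827610016 0.09967654198408127 [[0.4026, 0.5948], [0.1319, 0.3299]]
scene disc_hub 0.7 [264.3, 177.9] 1217
scene disc_hub 0.56 [210.9, 209.1] 1655
scene turntable 0.92 [368.8, 226.4] 4673
scene turntable 0.78 [351.3, 314.4] 3702
```

View pics/c1.png

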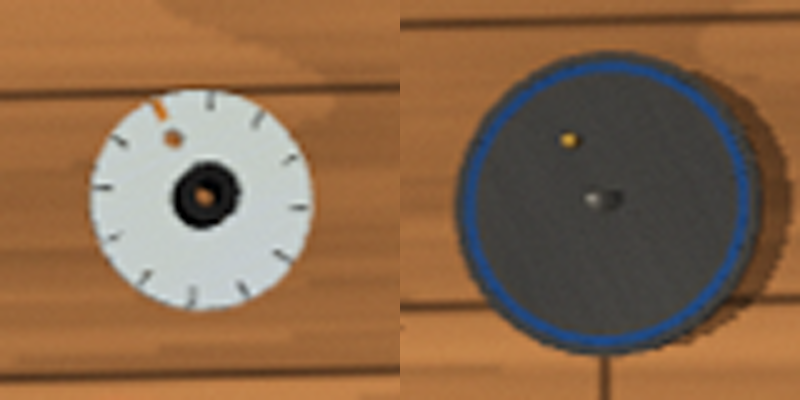

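View pics/c2.png

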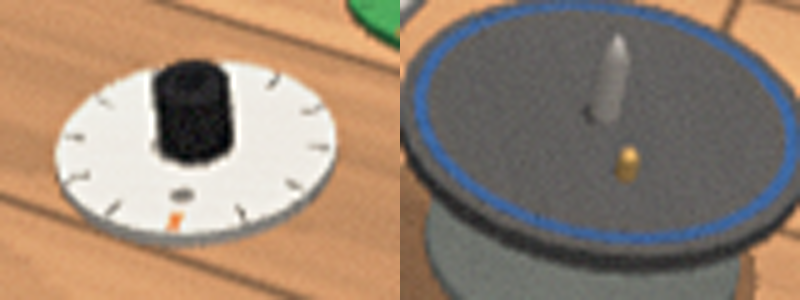

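The crops confirm the choice. The aluminium disc has a black hub, its orange mark and hole are at about (324,207), and the large wheel's brass pin is at about (194,225). Next I'll measure these more precisely.

Run:
```python
from h import *
from scipy.optimize import least_squares
T={n:imaging.snapshot(n) for n in("top","scene")}
def big(m):
    k,l,s,_=cv2.connectedComponentsWithStats(m.astype(np.uint8)); i=1+s[1:,4].argmax(); return l==i
def circ(P):
    f=lambda p:np.hypot(P[:,0]-p[0],P[:,1]-p[1])-p[2]
    r=least_squares(f,[*P[:,:2].mean(0),.08],loss="soft_l1",f_scale=.001); return r.x.round(4),np.std(f(r.x)).round(4)
U=4
for n,bd,bw in(("top",(180,260,290,370),(197,277,160,240)),("scene",(180,240,170,250),(190,270,325,420))):
    def up(b):
        im=T[n][b[0]:b[1],b[2]:b[3]]; return cv2.resize(im,None,fx=U,fy=U,interpolation=cv2.INTER_CUBIC),np.array([b[2],b[0]])
    unc=lambda p,o:(np.asarray(p)+.5)/U-.5+o
    im,o=up(bd); hsv=cv2.cvtColor(im,cv2.COLOR_RGB2HSV)
    m=big((hsv[...,1]<60)&(hsv[...,2]>130)); c=max(cv2.findContours(m.astype(np.uint8),0,1)[0],key=cv2.contourArea)[:,0]
    h=cv2.convexHull(c); cm=np.zeros(m.shape,np.uint8); cv2.drawContours(cm,[h],-1,1,-1)
    c=cv2.findContours(cm,0,cv2.CHAIN_APPROX_NONE)[0][0][:,0]
    print(n,"disc z.01",circ(ray(n,unc(c,o),.01)))
    hub=big((hsv[...,2]<70)&(cm>0)); ys,xs=np.nonzero(hub); 
    print(" hub px",unc([xs.mean(),ys.mean()],o), "@.052",ray(n,unc([xs.mean(),ys.mean()],o),.052)[0].round(4))
    om=big((hsv[...,1]>110)&(cm>0)&(hsv[...,0]<20)&(np.hypot(*(np.indices(m.shape)[::-1]-np.array([xs.mean(),ys.mean()])[:,None,None]))>70)); ys,xs=np.nonzero(om); print(" orange",unc([xs.mean(),ys.mean()],o),ray(n,unc([xs.mean(),ys.mean()],o),.01)[0].round(4),om.sum())
    im,o=up(bw); hsv=cv2.cvtColor(im,cv2.COLOR_RGB2HSV)
    bl=big((hsv[...,0]>95)&(hsv[...,0]<125)&(hsv[...,1]>120)); cs,hh=cv2.findContours(bl.astype(np.uint8),cv2.RETR_CCOMP,cv2.CHAIN_APPROX_NONE)
    cs=sorted(cs,key=cv2.contourArea)[-2:]
    for c in cs: print(" ring",circ(ray(n,unc(c[:,0],o),.089)))
    br=(hsv[...,0]<30)&(hsv[...,1]>130)&(hsv[...,2]>120); k,l,s,ce=cv2.connectedComponentsWithStats(br.astype(np.uint8))
    for i in range(1,k):
        if 20<s[i,4]<800: print(" brass",s[i,4],unc(ce[i],o),ray(n,unc(ce[i],o),.098)[0].round(4))
```

```text
top disc z.01 (array([ 0.5543, -0.1884,  0.0754]), np.float64(0.0003))
 hub px [330.67902145 218.64819035] @.052 [ 0.5521 -0.1861  0.052 ]
 orange [321.35714286 201.37276786] [ 0.6169 -0.1621  0.01  ] 112
 ring (array([0.4975, 0.2345, 0.0845]), np.float64(0.0003))
 ring (array([0.4975, 0.2345, 0.0902]), np.float64(0.0004))
 brass 81 [193.19907407 224.50154321] [0.5373 0.2572 0.098 ]
scene disc z.01 (array([ 0.5603, -0.1899,  0.0784]), np.float64(0.0021))
 hub px [208.24880485 202.1121292 ] @.052 [ 0.5799 -0.1762  0.052 ]
 orange [204.48979592 223.82142857] [ 0.6179 -0.1677  0.01  ] 98
 ring (array([0.4996, 0.2301, 0.0855]), np.float64(0.0004))
 ring (array([0.5   , 0.2301, 0.0893]), np.float64(0.0004))
 brass 199 [375.20163317 227.41394472] [0.5417 0.2523 0.098 ]
 brass 23 [334.08152174 235.95108696] [0.6112 0.1781 0.098 ]
 brass 30 [333.49166667 238.91666667] [0.6211 0.1804 0.098 ]
```

```bash
cat >> h.py <<'E'
from scipy.spatial.transform import Rotation as Ro
def row(x,y,z,yaw,ref=None):
    s=bot.observe(); p=s["tcp_pos"]; R=Ro.from_euler("xyz",s["tool_rot"])
    d=R.inv().apply(np.array([x,y,z])-p); r=(R.inv()*Ro.from_euler("xyz",[np.pi,0,yaw])).as_rotvec()
    return d.round(4).tolist(),r.round(4).tolist()
E
python3 - <<'E'
from h import *
print(row(.16,.63,.40,1.322));print(row(.50,.35,.40,.6)); print(row(.555,-.189,.3,0))
E
```

```text
([0.0, -0.0001, -0.1634], [-0.0, 0.0, -0.0001])
([-0.1876, 0.3984, -0.1634], [-0.0, 0.0, 0.7219])
([-0.6964, 0.5845, -0.0634], [-0.0, 0.0, 1.3219])
```

carry_out([
  [0, 0, -0.16, 0, 0, 0, 0],
  [0, 0, -0.16, 0, 0, 0, 0],
  [0, 0, -0.16, 0, 0, 0, 0],
  [0, 0, -0.16, 0, 0, 0, 0],
  [-0.188, 0.398, -0.16, 0, 0, 0.722, 0],
  [-0.188, 0.398, -0.16, 0, 0, 0.722, 0],
  [-0.188, 0.398, -0.16, 0, 0, 0.722, 0],
  [-0.188, 0.398, -0.16, 0, 0, 0.722, 0],
  [-0.188, 0.398, -0.16, 0, 0, 0.722, 0],
  [-0.188, 0.398, -0.16, 0, 0, 0.722, 0],
  [-0.188, 0.398, -0.16, 0, 0, 0.722, 0],
  [-0.188, 0.398, -0.16, 0, 0, 0.722, 0],
])

```text
clock: 1.6
tcp_pos: [0.4183, 0.4161, 0.3969]
tool_rot: [-3.141, -0.001, 0.599]
wrist_force: [-0.0, 0.8, 0.2]
gripper_width: 1.004
```

carry_out([
  [0, 0, 0, 0, 0, 0, 0],
])

```text
clock: 1.68
tcp_pos: [0.4246, 0.4101, 0.3973]
tool_rot: [3.138, -0.002, 0.588]
wrist_force: [0.1, -0.1, 0.6]
gripper_width: 1.001
```

```bash
python3 -c "
from h import *
print(row(.555,-.189,.3,0)); print(bot.observe()['qpos'])"
```

```text
([-0.2237, 0.5706, 0.0989], [0.003, -0.0031, 0.5875])
[-1.11449569  0.1761378   0.32269578  1.34932096 -0.0516495   1.62370639
 -0.21173175]
```

carry_out([
  [-0.224, 0.571, 0.099, 0, 0, 0.5875, 0],
  [-0.224, 0.571, 0.099, 0, 0, 0.5875, 0],
  [-0.224, 0.571, 0.099, 0, 0, 0.5875, 0],
  [-0.224, 0.571, 0.099, 0, 0, 0.5875, 0],
  [-0.224, 0.571, 0.099, 0, 0, 0.5875, 0],
  [-0.224, 0.571, 0.099, 0, 0, 0.5875, 0],
  [-0.224, 0.571, 0.099, 0, 0, 0.5875, 0],
  [-0.224, 0.571, 0.099, 0, 0, 0.5875, 0],
  [-0.224, 0.571, 0.099, 0, 0, 0.5875, 0],
  [-0.224, 0.571, 0.099, 0, 0, 0.5875, 0],
  [-0.224, 0.571, 0.099, 0, 0, 0.5875, 0],
  [-0.224, 0.571, 0.099, 0, 0, 0.5875, 0],
])

```text
clock: 2.68
tcp_pos: [0.5278, -0.0652, 0.3171]
tool_rot: [-3.141, -0.001, 0.013]
wrist_force: [0.2, -1.0, 0.2]
gripper_width: 0.998
```

```bash
python3 -c "
from h import *
print(row(.555,-.189,.15,0)); print(bot.observe()['qpos'])"
```

```text
([0.0254, 0.1243, 0.167], [-0.0008, -0.0012, 0.0128])
[-0.69604758  0.04613017  0.77385125  1.65624009 -0.03334265  1.45125231
  0.09397879]
```

carry_out([
  [0.025, 0.124, 0.167, 0, 0, 0.013, 0],
  [0.025, 0.124, 0.167, 0, 0, 0.013, 0],
  [0.025, 0.124, 0.167, 0, 0, 0.013, 0],
  [0.025, 0.124, 0.167, 0, 0, 0.013, 0],
  [0.025, 0.124, 0.167, 0, 0, 0.013, 0],
  [0.025, 0.124, 0.167, 0, 0, 0.013, 0],
  [0.025, 0.124, 0.167, 0, 0, 0.013, 0],
  [0.025, 0.124, 0.167, 0, 0, 0.013, 0],
  [0.025, 0.124, 0.167, 0, 0, 0.013, 0],
])

```text
clock: 3.43
tcp_pos: [0.5554, -0.1859, 0.1514]
tool_rot: [-3.141, -0.002, 0.001]
wrist_force: [-0.2, 0.6, -0.0]
gripper_width: 0.999
```

```bash
python3 -c "
from h import *
print(row(.555,-.189,.031,0)); s=bot.observe();print(s['tcp_pos'],s['tool_rot'])
for n in('top','scene'):
  cv2.imwrite(f'pics/{n}1.png',cv2.resize(imaging.snapshot(n)[130:290,150:430],None,fx=2.5,fy=2.5)[...,::-1])"
```

```text
([-0.0007, 0.0032, 0.1204], [-0.0005, -0.0023, 0.0011])
[ 0.55543098 -0.1858956   0.15138588] [-3.14113898e+00 -2.33830935e-03  1.06919681e-03]
```

View pics/scene1.png

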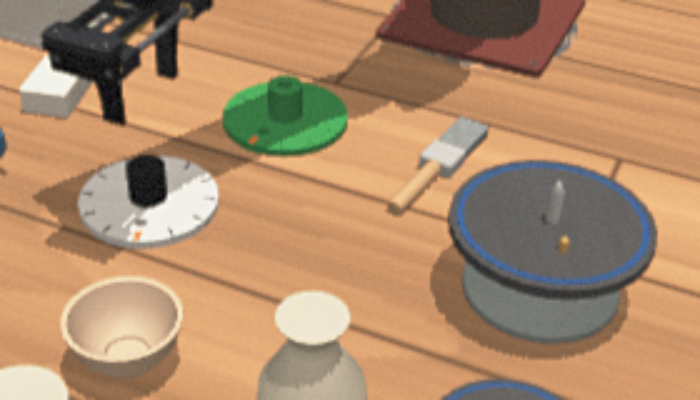

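View pics/top1.png

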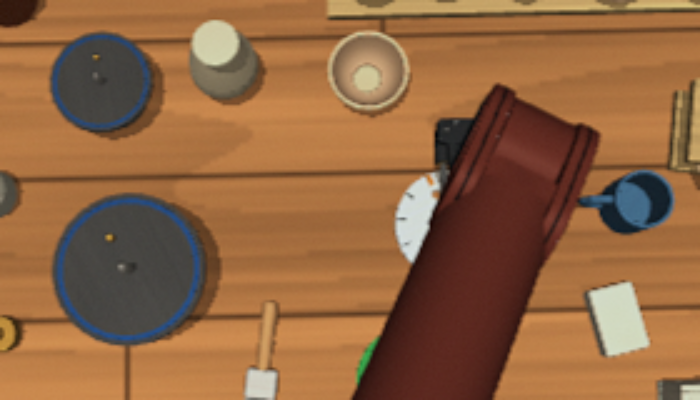

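```bash
python3 -c "
from h import *
print((proj('scene',[[.555,-.186,.137],[.5985,-.186,.137],[.5115,-.186,.137],[.555,-.189,.052]])-[150,130])*2.5)"
```

```text
[[143.46947368  97.41794666]
 [119.400219   118.93214302]
 [166.25679984  77.04959641]
 [148.11993614 164.38247907]]
```

The scene view shows the open fingers at (115,120) and (167,75), which matches the projection, and the hub at (147,180) below them. I'll descend now.

carry_out([
  [-0.0007, 0.0032, 0.04, 0, 0, 0, 0],
  [-0.0007, 0.0032, 0.07, 0, 0, 0, 0],
  [-0.0007, 0.0032, 0.1, 0, 0, 0, 0],
  [-0.0007, 0.0032, 0.11, 0, 0, 0, 0],
  [-0.0007, 0.0032, 0.12, 0, 0, 0, 0],
  [-0.0007, 0.0032, 0.12, 0, 0, 0, 0],
  [-0.0007, 0.0032, 0.12, 0, 0, 0, 0],
])

```text
clock: 4.12
tcp_pos: [0.5545, -0.1903, 0.0312]
tool_rot: [3.141, -0.001, -0.0]
wrist_force: [0.7, 0.0, -0.3]
gripper_width: 0.998
```

```bash
python3 -c "
from h import *
s=bot.observe();print(s['tcp_pos'],s['tool_rot'],s['wrist_force'])
for n in('scene',):
  cv2.imwrite(f'pics/{n}2.png',cv2.resize(imaging.snapshot(n)[150:250,150:270],None,fx=5,fy=5)[...,::-1])"
```

```text
[ 0.55449858 -0.19025274  0.03118781] [ 3.14130756e+00 -1.49153176e-03 -2.01669111e-04] [ 0.67248546  0.01001845 -0.26596102]
```

View pics/scene2.png

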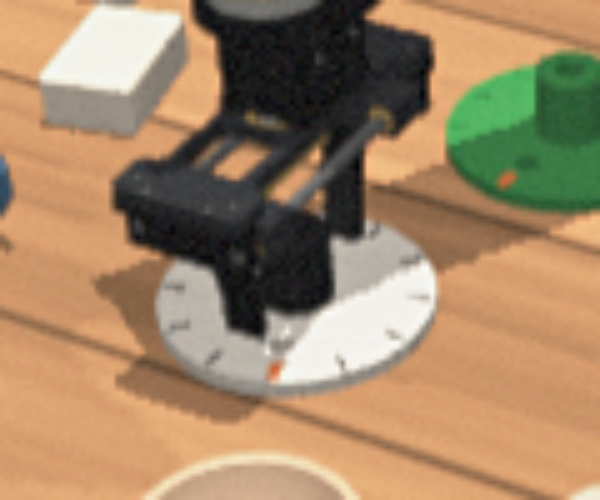

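carry_out([
  [0, 0, 0, 0, 0, 0, 1],
  [0, 0, 0, 0, 0, 0, 1],
  [0, 0, 0, 0, 0, 0, 1],
  [0, 0, 0, 0, 0, 0, 1],
  [0, 0, 0, 0, 0, 0, 1],
  [0, 0, 0, 0, 0, 0, 1],
  [0, 0, 0, 0, 0, 0, 1],
  [0, 0, 0, 0, 0, 0, 1],
])

```text
clock: 4.83
tcp_pos: [0.554, -0.1902, 0.03]
tool_rot: [3.141, -0.001, -0.0]
wrist_force: [1.8, -0.1, -2.2]
gripper_width: 0.483
```

carry_out([
  [0, 0, 0, 0, 0, 0, 0],
  [0, 0, 0, 0, 0, 0, 0],
  [0, 0, 0, 0, 0, 0, 0],
  [0, 0, 0, 0, 0, 0, 0],
  [0, 0, 0, 0, 0, 0, 0],
  [0, 0, 0, 0, 0, -0.12, 0],
  [0, 0, 0, 0, 0, -0.24, 0],
  [0, 0, 0, 0, 0, -0.36, 0],
  [0, 0, 0, 0, 0, -0.48, 0],
  [0, 0, 0, 0, 0, -0.6, 0],
  [0, 0, 0, 0, 0, -0.6, 0],
])

```text
clock: 5.75
tcp_pos: [0.5535, -0.1904, 0.03]
tool_rot: [-3.142, -0.0, 0.605]
wrist_force: [-0.3, -0.2, 0.7]
gripper_width: 0.994
```

carry_out([
  [0, 0, 0, 0, 0, -0.97, 0],
  [0, 0, 0, 0, 0, -0.97, 0],
  [0, 0, 0, 0, 0, -0.97, 0],
  [0, 0, 0, 0, 0, -0.97, 0],
  [0, 0, 0, 0, 0, -0.97, 0],
  [0, 0, 0, 0, 0, -0.97, 0],
  [0, 0, 0, 0, 0, -0.97, 0],
  [0, 0, 0, 0, 0, -0.97, 0],
  [0, 0, 0, 0, 0, -0.97, 0],
  [0, 0, 0, 0, 0, -0.97, 0],
  [0, 0, 0, 0, 0, -0.97, 0],
])

```text
clock: 6.67
tcp_pos: [0.5536, -0.1902, 0.0298]
tool_rot: [-3.141, -0.0, 1.564]
wrist_force: [-0.4, 0.1, 0.0]
gripper_width: 0.999
```

```bash
python3 -c "
from h import *
s=bot.observe();print(s['tcp_pos'],s['tool_rot'],s['wrist_force'],s['qpos'])"
```

```text
[ 0.55355519 -0.19021704  0.0298144 ] [-3.14140770e+00 -2.51993993e-05  1.56422906e+00] [-0.373031    0.11967254  0.0113519 ] [-0.07624469  0.41809796  0.40232214  1.85266381 -0.20254918  0.91105871
  1.98410862]
```

carry_out([
  [0, 0, 0, 0, 0, 0, 1],
  [0, 0, 0, 0, 0, 0, 1],
  [0, 0, 0, 0, 0, 0, 1],
  [0, 0, 0, 0, 0, 0, 1],
  [0, 0, 0, 0, 0, 0, 1],
  [0, 0, 0, 0, 0, 0, 1],
  [0, 0, 0, 0, 0, 0, 1],
  [0, 0, 0, 0, 0, 0, 1],
  [0, 0, -0.02, 0, 0, 0, 1],
  [0, 0, -0.05, 0, 0, 0, 1],
  [0, 0, -0.05, 0, 0, 0, 1],
  [0, 0, -0.05, 0, 0, 0, 1],
])

```text
clock: 7.67
tcp_pos: [0.5542, -0.1903, 0.0805]
tool_rot: [3.14, 0.0, 1.569]
wrist_force: [-0.1, 0.2, -6.8]
gripper_width: 0.468
```

```bash
python3 -c "
from h import *
s=bot.observe();print(s['tcp_pos'],s['tool_rot'],s['wrist_force'],s['moment'],s['qpos'])
print(row(.50,.20,.28,1.57),row(.51,.08,.28,1.57))
for n in('scene',):
  cv2.imwrite(f'pics/{n}3.png',cv2.resize(imaging.snapshot(n)[150:250,150:270],None,fx=5,fy=5)[...,::-1])"
```

```text
[ 0.55419863 -0.19030778  0.08054575] [3.13961907e+00 2.10378135e-04 1.56942632e+00] [-0.1156608   0.20213417 -6.77084379] [-0.01788306  0.02471863 -0.03919217] [-0.09447501  0.35167099  0.42060402  1.81888351 -0.16796355  1.00398287
  1.96303109]
([0.3902, -0.0543, -0.1996], [0.002, 0.0002, -0.0006]) ([0.2702, -0.0442, -0.1996], [0.002, 0.0002, -0.0006])
```

View pics/scene3.png

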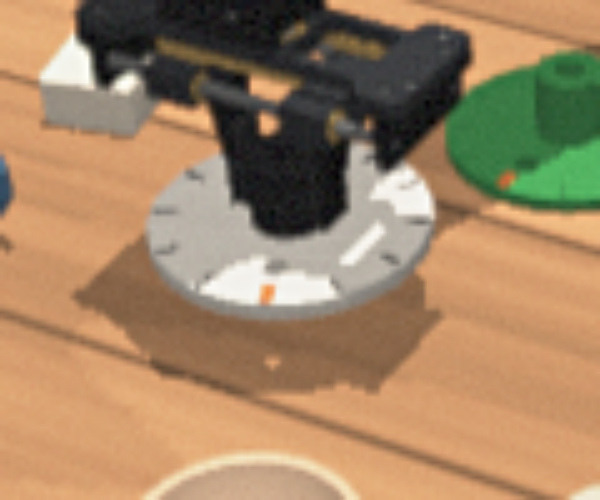

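carry_out([
  [0, 0, -0.04, 0, 0, 0, 1],
  [0, 0, -0.08, 0, 0, 0, 1],
  [0, 0, -0.12, 0, 0, 0, 1],
  [0.03, -0.005, -0.14, 0, 0, 0, 1],
  [0.065, -0.01, -0.14, 0, 0, 0, 1],
  [0.1, -0.015, -0.14, 0, 0, 0, 1],
  [0.135, -0.02, -0.14, 0, 0, 0, 1],
  [0.17, -0.024, -0.14, 0, 0, 0, 1],
  [0.205, -0.028, -0.14, 0, 0, 0, 1],
  [0.24, -0.032, -0.14, 0, 0, 0, 1],
  [0.27, -0.036, -0.14, 0, 0, 0, 1],
  [0.29, -0.038, -0.14, 0, 0, 0, 1],
])

```text
clock: 8.72
tcp_pos: [0.514, 0.1037, 0.2176]
tool_rot: [-3.138, -0.0, 1.573]
wrist_force: [0.9, 0.2, -5.0]
gripper_width: 0.473
```

carry_out([
  [0.03, -0.004, 0, 0, 0, 0, 1],
  [0.06, -0.008, 0, 0, 0, 0, 1],
  [0.09, -0.012, 0, 0, 0, 0, 1],
  [0.115, -0.016, 0, 0, 0, 0, 1],
  [0.128, -0.018, 0, 0, 0, 0, 1],
  [0.132, -0.018, 0, 0, 0, 0, 1],
  [0.132, -0.018, 0, 0, 0, 0, 1],
  [0.132, -0.018, 0, 0, 0, 0, 1],
])

```text
clock: 9.38
tcp_pos: [0.4981, 0.2305, 0.2187]
tool_rot: [-3.14, 0.002, 1.569]
wrist_force: [-0.4, -0.0, -5.9]
gripper_width: 0.469
```

```bash
python3 -c "
from h import *
s=bot.observe();print(s['tcp_pos'],s['tool_rot'],s['wrist_force'],s['moment'],s['qpos'],s['gripper_width'])
print(row(.498,.232,.21,1.57))
for n in('scene','top'):
  im=imaging.snapshot(n); cv2.imwrite(f'pics/{n}4raw.png',im[...,::-1])
  y,x=(120,320) if n=='scene' else (170,140)
  cv2.imwrite(f'pics/{n}4.png',cv2.resize(im[y:y+120,x:x+120],None,fx=5,fy=5)[...,::-1])"
```

```text
[0.49812872 0.23045733 0.21868123] [-3.14000346e+00  1.72629468e-03  1.56850212e+00] [-3.75673394e-01 -1.41515536e-03 -5.87362866e+00] [-0.01737947 -0.01358769  0.019649  ] [-0.62239633  0.13921555  0.11869868  1.74227412 -0.01646857  1.26333707
  1.06868553] 0.4685077856403377
([0.0016, -0.0001, 0.0087], [-0.0016, 0.0017, -0.0015])
```

View pics/scene4.png

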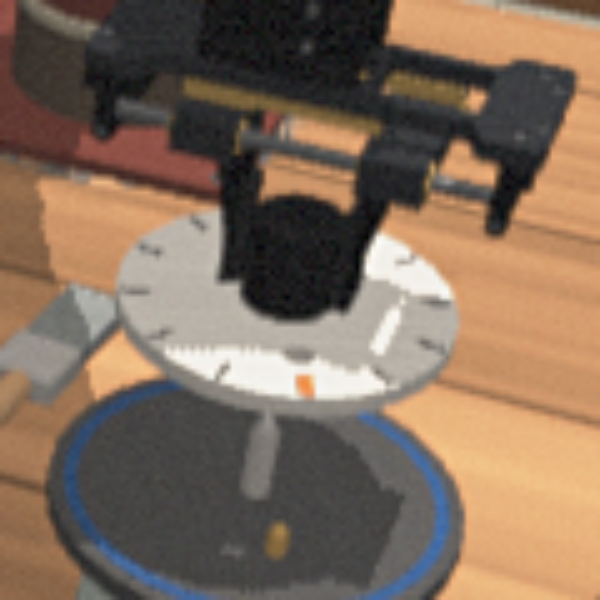

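View pics/top4.png

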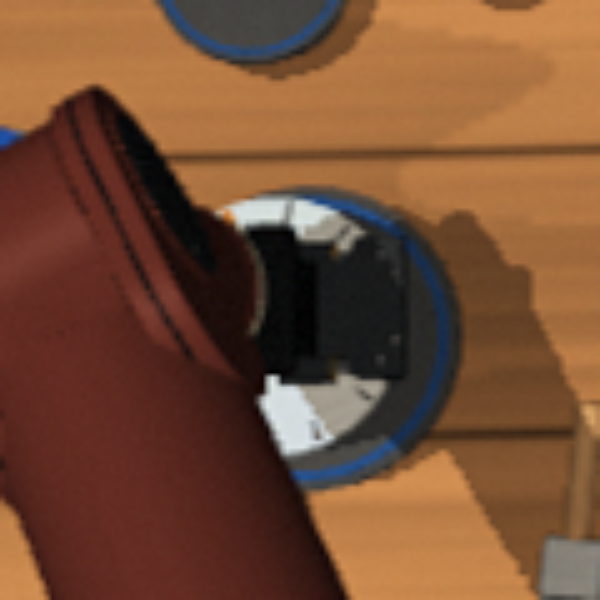

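```bash
cat > fit.py <<'E'
from h import *
from scipy.optimize import least_squares
def circle(c,r,z,n=180):
    a=np.linspace(0,2*np.pi,n); return np.c_[c[0]+r*np.cos(a),c[1]+r*np.sin(a),np.full(n,z)]
def hullsd(n,pts):  # convex hull of projected pts in px
    return cv2.convexHull(proj(n,pts).astype(np.float32))
def fit(n,im,box,zt,zb,c0,hsvf,r=.075):
    y0,y1,x0,x1=box;U=4
    s=cv2.resize(im[y0:y1,x0:x1],None,fx=U,fy=U,interpolation=cv2.INTER_CUBIC);h=cv2.cvtColor(s,cv2.COLOR_RGB2HSV)
    m=hsvf(h).astype(np.uint8); m=cv2.morphologyEx(m,cv2.MORPH_OPEN,np.ones((5,5),np.uint8))
    k,l,st,_=cv2.connectedComponentsWithStats(m); i=1+st[1:,4].argmax(); ys,xs=np.nonzero(l==i)
    P=(np.c_[xs,ys]+.5)/U-.5+[x0,y0]; H=cv2.convexHull(P.astype(np.float32))[:,0]
    def f(p):
        hh=hullsd(n,np.r_[circle(p,r,zt),circle(p,r,zb)])
        return [cv2.pointPolygonTest(hh,(float(a),float(b)),True) for a,b in H]
    q=least_squares(f,c0,loss="soft_l1",f_scale=.3,diff_step=1e-3)
    return q.x,np.std(f(q.x)),H
E
python3 - <<'E'
from fit import *
im=cv2.imread("pics/scene4raw.png")[...,::-1].copy()
light=lambda h:(h[...,1]<55)&(h[...,2]>105)
c,e,H=fit("scene",im,(150,205,335,415),.1987,.1887,[.498,.2305],light); print("disc scene",c,e)
p0=proj("scene",[[.4981,.2305,.1937]]);p1=proj("scene",[[*c,.1937]]);print("px bias",p1-p0)
im0=cv2.imread("pics/scene0.png")[...,::-1].copy()
print("disc0 scene",fit("scene",im0,(180,240,170,250),.01,0,[.555,-.19],light)[:2], "true .5540 -.1902")
# overlay
U=6;x0,y0=330,110
v=cv2.resize(im[y0:y0+100,x0:x0+100],None,fx=U,fy=U,interpolation=cv2.INTER_CUBIC)[...,::-1].copy()
def dr(p,col): cv2.polylines(v,[np.int32((proj("scene",p)-[x0,y0]+.5)*U)],True,col,1)
dr(circle(c,.075,.1987),(0,0,255));dr(circle(c,.075,.1887),(0,255,0))
import numpy as np
for a in (20,25,30):
    t=np.radians(a); dr(np.array([[c[0]+.05*np.cos(t),c[1]+.05*np.sin(t),.1987],[c[0]+.075*np.cos(t),c[1]+.075*np.sin(t),.1987]]),(255,0,255))
cv2.imwrite("pics/ov4.png",v)
# mark angle
s=im[150:215,335:420];h=cv2.cvtColor(s,cv2.COLOR_RGB2HSV);o=(h[...,1]>140)&(h[...,0]<18)&(h[...,2]>150)
k,l,st,ce=cv2.connectedComponentsWithStats(o.astype(np.uint8))
for i in range(1,k):
    if st[i,4]>4:
        P=ray("scene",ce[i]+[335,150],.1987)[0]; print(st[i,4],ce[i]+[335,150],np.hypot(*(P[:2]-c)),np.degrees(np.arctan2(P[1]-c[1],P[0]-c[0])))
E
```

```text
disc scene [0.50052381 0.22825791] 2.323822283841482
px bias [[-1.2785194   0.29563024]]
disc0 scene (array([ 0.55567666, -0.19417245]), np.float64(0.11345075180260769)) true .5540 -.1902
7 [380.57142857 196.28571429] 0.06486044506335945 23.38681531147105
```

View pics/ov4.png

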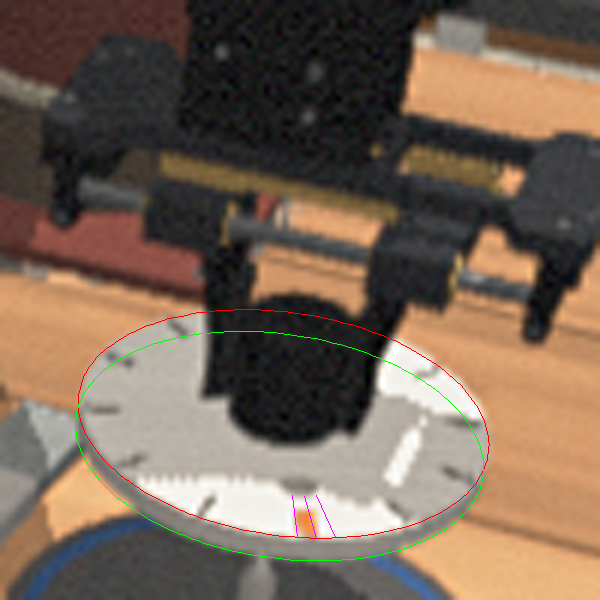

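Both cameras, corrected for the bias seen on the held disc, put the spindle at about (0.4974, 0.2327). The pin is at about 29° and the hole at about 23°. I'll turn the disc +6° and lower it to just above the tip.

carry_out([
  [0.0022, -0.0007, 0.01, 0, 0, -0.05, 1],
  [0.0022, -0.0007, 0.025, 0, 0, -0.105, 1],
  [0.0022, -0.0007, 0.04, 0, 0, -0.105, 1],
  [0.0022, -0.0007, 0.048, 0, 0, -0.105, 1],
  [0.0022, -0.0007, 0.048, 0, 0, -0.105, 1],
  [0.0022, -0.0007, 0.048, 0, 0, -0.105, 1],
  [0.0022, -0.0007, 0.048, 0, 0, -0.105, 1],
])

```text
clock: 10.07
tcp_pos: [0.4981, 0.2339, 0.1729]
tool_rot: [3.14, -0.0, 1.674]
wrist_force: [0.0, 0.1, -5.1]
gripper_width: 0.471
```

```bash
python3 -c "
from h import *
s=bot.observe();print(s['tcp_pos'],s['tool_rot'],s['wrist_force'],s['moment'],s['gripper_width'])
for n in('scene',):
  im=imaging.snapshot(n); cv2.imwrite(f'pics/{n}5raw.png',im[...,::-1])
  y,x=(140,320)
  cv2.imwrite(f'pics/{n}5.png',cv2.resize(im[y:y+120,x:x+120],None,fx=5,fy=5)[...,::-1])"
```

```text
[0.49810995 0.23391479 0.17285476] [ 3.14040440e+00 -4.31369948e-04  1.67352403e+00] [ 0.01851193  0.08643332 -5.11424291] [0.02691417 0.00839438 0.00796622] 0.4708216851889853
```

View pics/scene5.png

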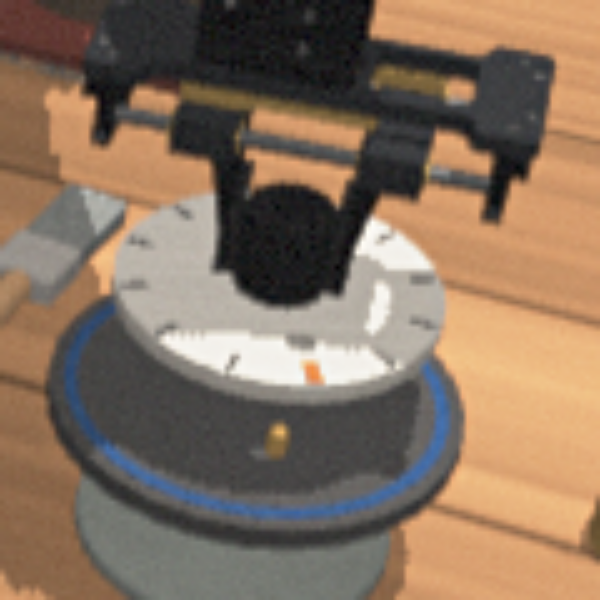

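carry_out([
  [0, 0, 0, 0, 0, 0, 1],
])

```text
clock: 10.2
tcp_pos: [0.498, 0.2343, 0.1728]
tool_rot: [3.14, -0.001, 1.674]
wrist_force: [-0.2, 0.0, -5.7]
gripper_width: 0.471
```

carry_out([
  [0, 0, 0, 0, 0, 0, 1],
])

```text
clock: 10.28
tcp_pos: [0.4978, 0.2342, 0.1726]
tool_rot: [3.141, -0.0, 1.674]
wrist_force: [0.6, 0.7, -5.2]
gripper_width: 0.474
```

Run:
```python
from fit import *
s=bot.observe(); im=cv2.imread("pics/scene5raw.png")[...,::-1].copy()
light=lambda h:(h[...,1]<55)&(h[...,2]>105)
zu=.1727-.030
c,e,H=fit("scene",im,(175,222,340,412),zu+.01,zu,[.498,.2335],light); print("disc scene",c,e)
U=6;x0,y0=330,140
v=cv2.resize(im[y0:y0+100,x0:x0+100],None,fx=U,fy=U,interpolation=cv2.INTER_CUBIC)[...,::-1].copy()
def dr(p,col): cv2.polylines(v,[np.int32((proj("scene",p)-[x0,y0]+.5)*U)],True,col,1)
dr(circle(c,.075,zu+.01),(0,0,255));dr(circle(c,.075,zu),(0,255,0))
dr(circle([.4998,.2301],.098,.089),(255,255,0))
for a in (25,29,33):
    t=np.radians(a); dr(np.array([[c[0]+.05*np.cos(t),c[1]+.05*np.sin(t),zu+.01],[c[0]+.075*np.cos(t),c[1]+.075*np.sin(t),zu+.01]]),(255,0,255))
    t=np.radians(a); dr(np.array([[.4998+.045*np.cos(t),.2301+.045*np.sin(t),.089],[.4998+.045*np.cos(t),.2301+.045*np.sin(t),.103]]),(0,0,255))
cv2.imwrite("pics/ov5.png",v)
```

```text
disc scene [0.49989096 0.2327496 ] 0.24657919473757875
```

View pics/ov5.png

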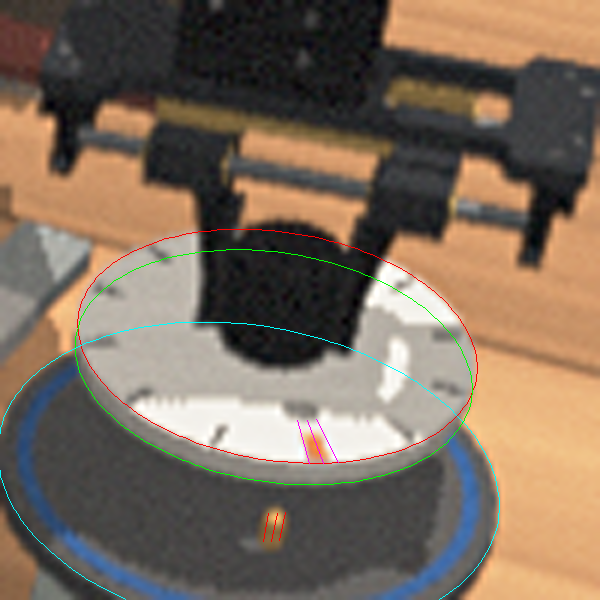

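carry_out([
  [-0.002, -0.0005, 0.003, 0, 0, 0, 1],
  [-0.002, -0.0005, 0.005, 0, 0, 0, 1],
  [-0.002, -0.0005, 0.007, 0, 0, 0, 1],
  [-0.002, -0.0005, 0.009, 0, 0, 0, 1],
  [-0.002, -0.0005, 0.011, 0, 0, 0, 1],
  [-0.002, -0.0005, 0.013, 0, 0, 0, 1],
  [-0.002, -0.0005, 0.014, 0, 0, 0, 1],
  [-0.002, -0.0005, 0.014, 0, 0, 0, 1],
])

```text
clock: 10.95
tcp_pos: [0.4971, 0.232, 0.1576]
tool_rot: [-3.141, 0.0, 1.675]
wrist_force: [0.2, -0.6, -5.9]
gripper_width: 0.474
```

carry_out([
  [0, 0, 0.001, 0, 0, 0, 1],
  [0, 0, 0.002, 0, 0, 0, 1],
  [0, 0, 0.003, 0, 0, 0, 1],
  [0, 0, 0.004, 0, 0, 0, 1],
  [0, 0, 0.005, 0, 0, 0, 1],
  [0, 0, 0.006, 0, 0, 0, 1],
  [0, 0, 0.006, 0, 0, 0, 1],
])

```text
clock: 11.53
tcp_pos: [0.4971, 0.232, 0.1516]
tool_rot: [-3.141, 0.0, 1.674]
wrist_force: [1.3, -1.2, -6.3]
gripper_width: 0.473
```

carry_out([
  [0, 0, 0.0015, 0, 0, 0, 1],
  [0, 0, 0.003, 0, 0, 0, 1],
  [0, 0, 0.0045, 0, 0, 0, 1],
  [0, 0, 0.006, 0, 0, 0, 1],
  [0, 0, 0.0075, 0, 0, 0, 1],
  [0, 0, 0.009, 0, 0, 0, 1],
  [0, 0, 0.0105, 0, 0, 0, 1],
  [0, 0, 0.012, 0, 0, 0, 1],
  [0, 0, 0.013, 0, 0, 0, 1],
  [0, 0, 0.014, 0, 0, 0, 1],
  [0, 0, 0.014, 0, 0, 0, 1],
])

```text
clock: 12.45
tcp_pos: [0.4971, 0.232, 0.1377]
tool_rot: [-3.141, 0.0, 1.674]
wrist_force: [-0.2, -0.3, -6.2]
gripper_width: 0.474
```

Free so far, and the spindle is in the bore. Next come small steps toward the pin's top, expected at TCP z ≈ 0.133.

carry_out([
  [0, 0, 0.001, 0, 0, 0, 1],
  [0, 0, 0.002, 0, 0, 0, 1],
  [0, 0, 0.003, 0, 0, 0, 1],
  [0, 0, 0.004, 0, 0, 0, 1],
  [0, 0, 0.005, 0, 0, 0, 1],
  [0, 0, 0.0055, 0, 0, 0, 1],
  [0, 0, 0.006, 0, 0, 0, 1],
  [0, 0, 0.006, 0, 0, 0, 1],
])

```text
clock: 13.12
tcp_pos: [0.4972, 0.232, 0.1318]
tool_rot: [-3.141, 0.0, 1.674]
wrist_force: [0.3, 0.7, -6.0]
gripper_width: 0.471
```

carry_out([
  [0, 0, 0.0005, 0, 0, 0, 1],
  [0, 0, 0.001, 0, 0, 0, 1],
  [0, 0, 0.0015, 0, 0, 0, 1],
  [0, 0, 0.002, 0, 0, 0, 1],
  [0, 0, 0.0025, 0, 0, 0, 1],
  [0, 0, 0.003, 0, 0, 0, 1],
  [0, 0, 0.003, 0, 0, 0, 1],
])

```text
clock: 13.7
tcp_pos: [0.4972, 0.232, 0.1288]
tool_rot: [-3.141, 0.0, 1.674]
wrist_force: [-0.5, -0.1, -6.0]
gripper_width: 0.471
```

carry_out([
  [0, 0, 0.0007, 0, 0, 0, 1],
  [0, 0, 0.0014, 0, 0, 0, 1],
  [0, 0, 0.0021, 0, 0, 0, 1],
  [0, 0, 0.0028, 0, 0, 0, 1],
  [0, 0, 0.0035, 0, 0, 0, 1],
  [0, 0, 0.0042, 0, 0, 0, 1],
  [0, 0, 0.005, 0, 0, 0, 1],
  [0, 0, 0.0056, 0, 0, 0, 1],
  [0, 0, 0.0063, 0, 0, 0, 1],
  [0, 0, 0.007, 0, 0, 0, 1],
  [0, 0, 0.007, 0, 0, 0, 1],
])

```text
clock: 14.62
tcp_pos: [0.4971, 0.232, 0.1217]
tool_rot: [-3.141, 0.0, 1.675]
wrist_force: [0.0, 0.5, -5.8]
gripper_width: 0.473
```

carry_out([
  [0, 0, 0.0004, 0, 0, 0, 1],
  [0, 0, 0.0008, 0, 0, 0, 1],
  [0, 0, 0.0012, 0, 0, 0, 1],
  [0, 0, 0.0016, 0, 0, 0, 1],
  [0, 0, 0.002, 0, 0, 0, 1],
  [0, 0, 0.002, 0, 0, 0, 1],
])

```text
clock: 15.12
tcp_pos: [0.4971, 0.2321, 0.1198]
tool_rot: [-3.141, 0.0, 1.675]
wrist_force: [0.2, 0.3, -5.5]
gripper_width: 0.47
```

carry_out([
  [0, 0, 0.0002, 0, 0, 0, 1],
  [0, 0, 0.0004, 0, 0, 0, 1],
  [0, 0, 0.0006, 0, 0, 0, 1],
  [0, 0, 0.0006, 0, 0, 0, 1],
])

```text
clock: 15.45
tcp_pos: [0.4972, 0.232, 0.1193]
tool_rot: [-3.142, 0.0, 1.674]
wrist_force: [0.1, -0.3, -5.1]
gripper_width: 0.468
```

carry_out([
  [0, 0, 0.0003, 0, 0, 0, 1],
  [0, 0, 0.0006, 0, 0, 0, 1],
  [0, 0, 0.0008, 0, 0, 0, 1],
  [0, 0, 0.0008, 0, 0, 0, 1],
])

```text
clock: 15.78
tcp_pos: [0.4973, 0.2321, 0.1189]
tool_rot: [3.141, -0.0, 1.674]
wrist_force: [-2.4, -1.4, 0.1]
gripper_width: 0.474
```

Contact: the wheel now carries the weight at TCP z = 0.1189, against 0.119 expected when home. I'll check it in a picture before releasing.

carry_out([
  [0, 0, 0.0002, 0, 0, 0, 1],
  [0, 0, 0.0003, 0, 0, 0, 1],
  [0, 0, 0.0003, 0, 0, 0, 1],
])

```text
clock: 16.03
tcp_pos: [0.4972, 0.2321, 0.1188]
tool_rot: [3.141, -0.0, 1.674]
wrist_force: [-4.2, -2.0, 5.3]
gripper_width: 0.47
```

```bash
python3 -c "
from h import *
s=bot.observe();print(s['tcp_pos'],s['tool_rot'],s['wrist_force'],s['moment'])
im=imaging.snapshot('scene')
y,x=(150,320)
cv2.imwrite('pics/scene6.png',cv2.resize(im[y:y+120,x:x+120],None,fx=5,fy=5)[...,::-1])"
```

```text
[0.49724933 0.23210109 0.11883913] [ 3.14136542e+00 -2.18823887e-04  1.67440620e+00] [-4.1574198  -1.96233473  5.25843505] [-0.51632184  1.01182591  0.01411022]
```

View pics/scene6.png

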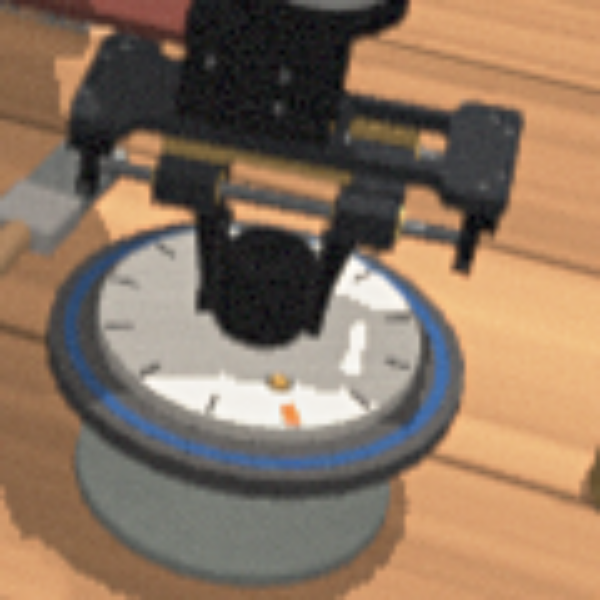

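The picture shows the brass pin head standing in the hole at crop (280,382), with the disc down on the wheel. I'll release in stages.

carry_out([
  [0, 0, 0, 0, 0, 0, 0.5],
  [0, 0, 0, 0, 0, 0, 0.45],
  [0, 0, 0, 0, 0, 0, 0.4],
  [0, 0, 0, 0, 0, 0, 0.3],
  [0, 0, 0, 0, 0, 0, 0],
  [0, 0, 0, 0, 0, 0, 0],
  [0, 0, 0, 0, 0, 0, 0],
  [0, 0, 0, 0, 0, 0, 0],
  [0, 0, 0, 0, 0, 0, 0],
  [0, 0, 0, 0, 0, 0, 0],
])

```text
clock: 16.92
tcp_pos: [0.4972, 0.2321, 0.1182]
tool_rot: [3.142, 0.0, 1.674]
wrist_force: [0.4, 0.1, -0.4]
gripper_width: 0.976
```

```bash
python3 -c "
from h import *
s=bot.observe();print(s['tcp_pos'],s['wrist_force'],s['moment'])
im=imaging.snapshot('scene')
y,x=(150,320)
cv2.imwrite('pics/scene7.png',cv2.resize(im[y:y+120,x:x+120],None,fx=5,fy=5)[...,::-1])"
```

```text
[0.4972164  0.23205657 0.1181825 ] [ 0.4296451   0.11984977 -0.43407185] [0.05624174 0.04539301 0.02112935]
```

View pics/scene7.png

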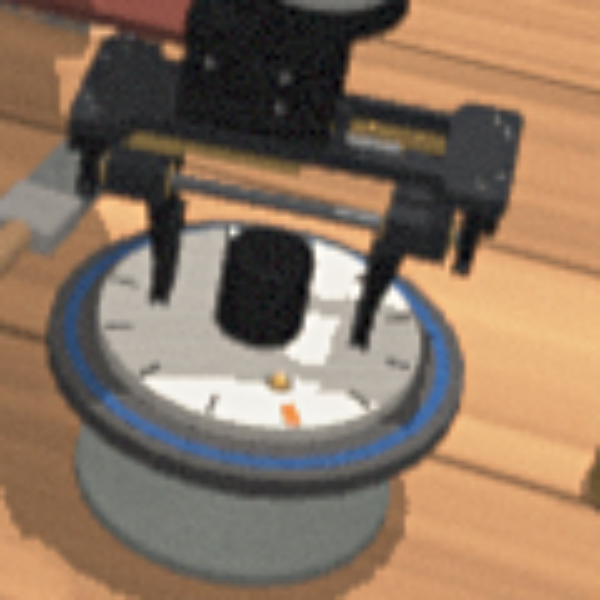

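The gripper is open, the wrist force is near zero and the disc is lying flat. I'll retract.

carry_out([
  [0, 0, -0.01, 0, 0, 0, 0],
  [0, 0, -0.03, 0, 0, 0, 0],
  [0, 0, -0.06, 0, 0, 0, 0],
  [0, 0, -0.1, 0, 0, 0, 0],
  [0, 0, -0.14, 0, 0, 0, 0],
  [0, 0, -0.18, 0, 0, 0, 0],
  [-0.04, 0, -0.2, 0, 0, 0, 0],
  [-0.08, 0, -0.2, 0, 0, 0, 0],
  [-0.12, 0, -0.2, 0, 0, 0, 0],
  [-0.16, 0, -0.2, 0, 0, 0, 0],
  [-0.2, 0, -0.2, 0, 0, 0, 0],
  [-0.2, 0, -0.2, 0, 0, 0, 0],
])

```text
clock: 17.97
tcp_pos: [0.5183, 0.0238, 0.3197]
tool_rot: [3.14, 0.002, 1.663]
wrist_force: [0.6, -0.7, -0.0]
gripper_width: 0.999
```

carry_out([
  [0, 0, 0, 0, 0, 0, 0],
  [0, 0, 0, 0, 0, 0, 0],
  [0, 0, 0, 0, 0, 0, 0],
])

```text
clock: 18.22
tcp_pos: [0.5178, 0.0346, 0.3185]
tool_rot: [3.142, -0.0, 1.676]
wrist_force: [0.1, -0.3, -0.1]
gripper_width: 1.002
```

Run:
```python
from fit import *
im=imaging.snapshot('scene'); t=imaging.snapshot("top")
light=lambda h:(h[...,1]<55)&(h[...,2]>125)
for zu in (.089,.096,.103):
    c,e,H=fit("scene",im,(185,245,335,410),zu+.01,zu,[.498,.2335],light); print(zu,"disc scene",c,e,"rim ring .4998 .2301")
a=cv2.resize(im[160:280,320:420],(500,600)); b=cv2.resize(t,(300,225)); b2=cv2.resize(t[185:285,150:250],(300,300))
v=np.zeros((600,800,3),np.uint8); v[:,:500]=a; v[:225,500:]=b; v[225:525,500:]=b2
cv2.imwrite('pics/end.png',v[...,::-1]); cv2.imwrite('pics/endfull.png',im[...,::-1])
```

```text
0.089 disc scene [0.49566516 0.22986985] 0.433237514991252 rim ring .4998 .2301
0.096 disc scene [0.50471415 0.23131257] 0.43674680434594043 rim ring .4998 .2301
0.103 disc scene [0.51331249 0.23301067] 0.424696259433621 rim ring .4998 .2301
```

View pics/end.png

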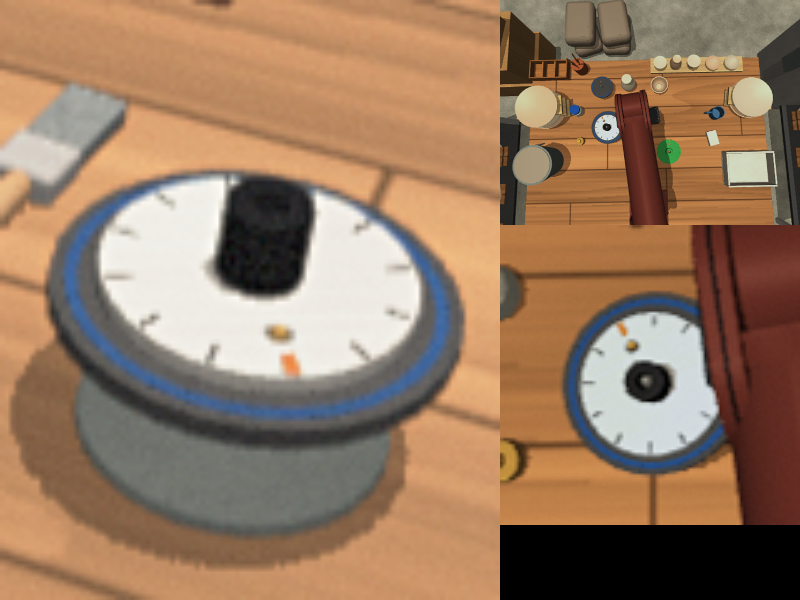

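View pics/endfull.png

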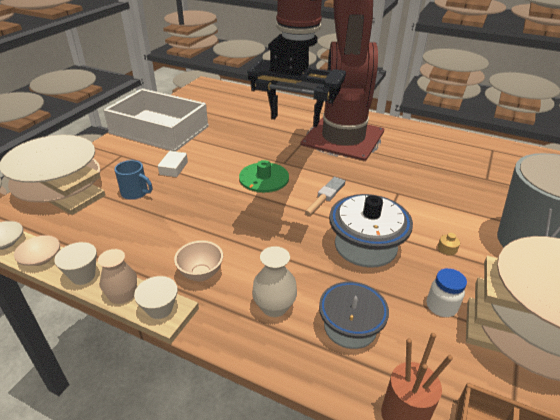

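The disc lies flat on the wheel, with the pin through its hole at (279,332) in the crop and the spindle in the bore. The other ware has not moved. I'll hand it in.

```bash
python3 -c "
from h import *
print(ticket.finish_job(), bot.observe()['clock'])"
```

```text
the job is handed in; nothing more can be done
the job is handed in; nothing more can be done
```

The aluminium divider disc is on the larger banding wheel, released and lying flat, with the brass pin through its hole. The job is handed in.

**What I did:** I gripped the black hub twice, at right angles, to centre it. I turned the disc about 6° to match the pin angle seen in the images and lowered it in small steps. The pin entered its hole on the first descent, so no turning search was needed.

**Force:** At contact the wheel took the disc's weight with about 11 N on it at the highest reading, against the 35 N limit. Readings came only at the end of each call, so brief peaks in between were not seen. The disc was slightly tilted in the grip, which showed as about 1.1 N m at the wrist, and that went away on release.

**Last checks:**
- **Seating:** At contact the tool stood at 0.1188 m, against 0.119 m expected with the disc fully home.
- **Gripper:** It is open and clear of everything, with near-zero wrist force.
- **Other ware and tools:** In the final scene picture they are where they started.
- **Time:** The clock was at about 18.5 s of the 64 s allowed.

**Inconclusive or disagreeing:**
- **Final height fit:** A last image fit of the disc's height fitted equally well at all three heights tried. Its implied centre matched the wheel best between 0.089 and 0.096 m, so "fully home" rests on the contact height, the forces and the pictures.
- **Cameras:** The two cameras disagreed on the wheel's position by up to about 4 mm until I corrected them with the held disc.

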